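# Release the ratchet clamp on the blue lens box

## Robot

A 6-joint arm with a two-finger parallel gripper is mounted at the origin on a cart in front of the work surface, level with it; the furniture and walls round the work are solid. World frame = base frame: x ahead of the robot, y to its left, z up, the work surface at z = 0. Lengths are in m, angles in rad, forces in N, time in s.
With the tool pointing down it reaches from about 0.35 to 0.975 m from the base axis. Payload 4.9 kg.
Tool frame: the origin (TCP) lies between the finger pads; the fingertips stand 25 mm ahead of it and the grasp point (between the pads) lies 6 mm ahead of it; z points along the fingers, y is the line along which they close (so a half turn about z gives the same grasp; the last joint's range is limited). The gripper opens to 85 mm and grips with 20 to 120 N. Pads are 22 mm wide; open, the fingers measure 114 mm over their backs; the gripper's body (76 mm by 85 mm) begins 54 mm behind the grasp point. The pads swing forward as they close: fully open they stand 13 mm farther back than shut.
Start: joints at [-1.32, 0.053, 1.613, -0, 1.476, -0.119], TCP at [0.226, -0.583, 0.256] pointing down, gripper open.
Joint ranges: [-3.01, 3.01], [-1.01, 2.22], [0.06, 2.58], [-1.02, 4.17], [0.09, 2.62], [-3.14, 3.14]. Speed limits (rad/s): [2.57, 2.57, 3.14, 3.14, 3.14, 3.14].

## Interface

Orientations are given as a unit quaternion [w, x, y, z].
In Python, from plant import manip gives the robot as it stands.
- The arm moves only by the shell command python3 -m inch 'ROWS'. ROWS is JSON, a list of rows, each a list of 3 entries, a list of its own where there are three numbers: the shift along the tool's x, y, z in m, then the turn, a rotation vector about the tool's x, y, z in rad, then the opening, from 0 (shut) to 1 (fully open). A call has 1 to 8 rows; each row shifts and turns the commanded pose from where the row before left it, along the tool's axes as they then stand; what a row does not reach is not made up. A row lasts 1/10 s, in which the tool goes at most 50 mm and 8.59 degrees, less where a joint would pass 70% of its speed; a pose out of reach is approached as far as the arm can. A call with a gripper value outside its range is refused whole. The fingers move at their own pace and stop on an object; the grip force is fixed at half the most. Time passes only in rows, so rows that do not move let the fingers close. It gives the time, the measured TCP pose, the force, the opening and the grip force at its end, in the units of the state.
- manip.state(): the state, without advancing time (a new reading comes with each control period).
- manip.grab_frame(name): name is "scene" or "side" or "wrist"; returns (picture, depth): 420x560x3 uint8, red, green, blue; 420x560 float32, m along the optical axis (not along the pixel's ray), 0 where there is no reading.
- manip.camera_params(name): a dict with "camera_matrix" (3x3 intrinsics, pixels), "rvec" (rotation vector, rad) and "tvec" (3), from world to camera coordinates, as OpenCV has them. Camera axes: x right, y down, z forward; pixel columns grow to the right and rows downward; lengths in m; the calibration is good to about 2 mm. A picture is of the moment at which its call begins: read the wrist's pose just before it. camera_params takes no time and is no camera call; for the wrist camera it gives the pose at the moment of the call.
- manip.job_done(): hands the job in; it is judged then, once.
Trained networks look in the newest picture that a camera, given by its name, has taken for a name from the list of things; names that differ only in an ending like _2 or _b are one class to them, and where a whole thing is asked for, a point or a joint stands for the part that bears it (a point fixed in the world has none). Each returns a list of dicts, best first, with "score" (0 to 1); they miss things now and then, are a little off and sometimes report something else, mostly with a low value. They report only what shows in the picture. A call takes as long as a camera call.
- manip.look_for(camera, label): "point" ([x, y, z] in m, in world coordinates, good to about 4 mm: the middle of the surface that is visible of it).
The state is a dict: "time": time; "joint_pos": joint angles; "joint_vel": joint speeds; "joint_efforts": joint torques, N m; "tool_pos": TCP position; "tool_rot": TCP orientation; "contact_force": force on the tool from outside, world axes, zero at the start; "ft_torque": the same for the moment, N m; "gripper_width": opening from 0.0 (shut) to 1.0 (fully open); "grasp_force": force on a finger pad.
Only numpy, scipy, OpenCV 4.12 (cv2) and the standard library are available. Lean on these libraries where they do the work, as an engineer would, in place of code of your own. Each camera call takes 0.05 s, during which the arm holds its last target. There are 200 camera calls.

## Task

Two ratchet bar clamps stand on the worktop. On the one that holds the flat blue lens box, press the red thumb tab all the way down so that the pawl lifts clear of the teeth (it stays up by itself), then pull the toothed bar back by its black knob, about 45 mm straight along its guide, to free the box, and let go. Leave the other clamp alone.

Things in the scene. Friction and masses are not known exactly. Their poses are not given: they have to be found in the camera images.
- clamp_a: fixed ratchet bar clamp holding the flat blue lens box (50 x 50 x 15 mm, 134 mm to +x of the origin): grey base plate 267 x 84 x 8 mm, dark steel guide 33 mm wide, 51 mm high. Origin on the worktop under the guide; +x runs along the bar from knob to box, y across, z up. The bar is withdrawn along -x; the guide lets it go only along x, and the jaw meets the guide after 52 mm.
- clamp_a_pawl (a joint): tilt of that clamp's pawl: 0 = nose down among the teeth, bar locked against withdrawal; 0.45 = end stop, tab fully down and nose clear above the teeth (it clears them from 0.2). Stiff hinge: the tab takes about 4 N and the pawl stays where it is left.
- clamp_a_tab (a point): centre of the top of the red thumb tab (24 mm along x, 28 mm wide) at the knob end of that pawl, 65 mm to the -x side of the clamp's origin and 66 mm above the worktop at rest. Pressed down it goes 22 mm lower and 7 mm further to -x.
- clamp_a_knob (a point): centre of the upright black knob on that clamp's toothed bar: cylinder 25 mm in diameter, 38 mm tall, its centre 41 mm above the worktop (top at 60 mm). At the start it is 118 mm to the -x side of the clamp's origin, 53 mm beyond the tab's centre, standing free of the guide. The bar weighs 0.3 kg and slides with a few newtons once the pawl is up.
- clamp_b_knob (a point): centre of the knob of the other, otherwise equal clamp, which holds the yellow carton; leave it alone
- clamp_b_pawl (a joint): tilt of the other clamp's pawl, 0 = engaged; leave it alone

How it is judged:
On the way, in this order (a step that is already met when the one before it is completed fails the run):
1. the pawl of the lens-box clamp is lifted clear of the teeth (value of joint clamp_a_pawl above 0.3 rad), for 0.2 s.
2. its toothed bar is withdrawn at least 35 mm (x of clamp_a_knob in the frame of clamp_a below -0.153 m), for 0.2 s.
At the end, for the whole second after the job is handed in: The lens-box clamp's bar lies in its guide, withdrawn: knob 153 mm or more to the -x side of the clamp's origin (35 mm back), its centre below 55 mm; the other clamp's knob within 10 mm of its start, its pawl below 0.15 rad (x of clamp_a_knob in the frame of clamp_a below -0.153 m and z of clamp_a_knob in the frame of clamp_a below 0.055 m and distance of clamp_b_knob from where it was at the start of the episode below 0.01 m and value of joint clamp_b_pawl below 0.15 rad); the robot touches nothing.
It fails at once if the other clamp's pawl is lifted or its bar moved 10 mm or more (value of joint clamp_b_pawl above 0.15 rad or distance of clamp_b_knob from where it was at the start of the episode above 0.01 m).
It also fails if it takes over 38 s, if anything falls off the work surface, if the arm or the gripper's body presses on something with over 40 N, if the wrist force passes 120 N, or if a joint passes its speed limit or range.

## Working session

There is one attempt and no reset: what is moved stays moved. The work goes in short steps, Python scripts to look and compute and a shell command to move; the robot and the scene stay as the last step left them, time stands still between calls to the robot, and variables do not carry over. Pictures are saved under pics/ and viewed, at most 10 in all, crops included, and the job is handed in when it is done.

```bash
mkdir -p pics
cat > h.py <<'E'
import numpy as np, cv2
from plant import manip
def grab(n,f=None):
    p=manip.camera_params(n); im,d=manip.grab_frame(n)
    if f: cv2.imwrite('pics/'+f,im[:,:,::-1])
    R=cv2.Rodrigues(np.array(p['rvec'],float))[0]; K=np.array(p['camera_matrix']); t=np.array(p['tvec'],float).ravel()
    v,u=np.mgrid[:420,:560]
    c=np.stack([(u-K[0,2])/K[0,0]*d,(v-K[1,2])/K[1,1]*d,d],-1)
    w=(c-t)@R
    w[d==0]=np.nan
    return im,w
E
python3 - <<'E'
from h import *
ims=[]
for n in ['scene','side']:
    im,w=grab(n,n+'0.png'); 
    for l in ['clamp_a','clamp_a_tab','clamp_a_knob','clamp_a_pawl']:
        for r in manip.look_for(n,l): print(n,l,np.round(r['point'],3),round(r['score'],2))
s=manip.state();print(s['time'],s['tool_pos'],s['tool_rot'])
E
```

```text
scene clamp_a_tab [0.523 0.223 0.052] 0.61
side clamp_a [ 0.533 -0.234  0.012] 0.77
side clamp_a_tab [ 0.515 -0.289  0.05 ] 0.73
side clamp_a_knob [ 0.496 -0.307  0.016] 0.88
side clamp_a_pawl [ 0.511 -0.288  0.052] 0.62
0.5 [ 0.2258832  -0.58273835  0.25627925] [-1.44484185e-05  9.82954377e-01  1.83849646e-01 -5.01299480e-06]
```

View pics/scene0.png

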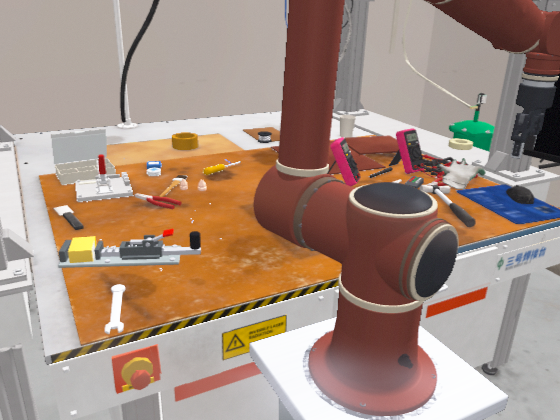

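View pics/side0.png

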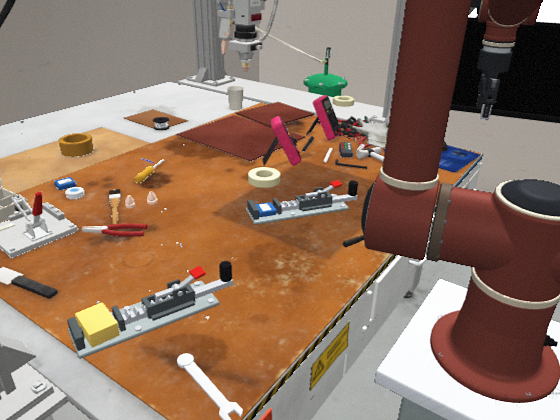

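The side picture shows the lens-box clamp (blue box about (267,209), tab (336,185), knob (352,188)). The nearer clamp holds the yellow carton, so it stays untouched. Next I measure the lens-box clamp.

Run:
```python
from h import *
im,w=grab('side')
hsv=cv2.cvtColor(im,cv2.COLOR_RGB2HSV).astype(int)
def rep(n,m,box):
    u0,u1,v0,v1=box; M=np.zeros_like(m);M[v0:v1,u0:u1]=m[v0:v1,u0:u1]
    p=w[M];p=p[~np.isnan(p[:,0])];print(n,len(p),np.median(p,0).round(4),p.min(0).round(3),p.max(0).round(3))
H,S,V=hsv[...,0],hsv[...,1],hsv[...,2]
rep('red',((H<6)|(H>174))&(S>180)&(V>120),(325,345,178,195))
rep('knob',(V<60),(344,360,178,200))
rep('box',(H>95)&(H<125)&(S>120),(245,290,198,220))
# plate: points z 4..12mm in region
m=(w[...,2]>.004)&(w[...,2]<.013)&(S<80)
M=np.zeros_like(m);M[180:225,240:365]=m[180:225,240:365]
r=cv2.minAreaRect((w[M][:,:2]*1000).astype(np.float32));print(r)
cv2.imwrite('pics/crop.png',cv2.resize(im[170:230,235:370,::-1],None,fx=5,fy=5,interpolation=cv2.INTER_CUBIC))
```

```text
red 58 [ 0.4986 -0.3106  0.0636] [ 0.482 -0.455 -0.002] [ 0.564 -0.296  0.068]
knob 117 [ 0.4634 -0.3477  0.0442] [ 0.455 -0.361  0.023] [ 0.476 -0.34   0.061]
box 149 [ 0.602  -0.1449  0.0192] [ 0.585 -0.185  0.006] [ 0.642 -0.117  0.023]
((607.5452880859375, -282.3690185546875), (306.51141357421875, 238.03785705566406), 54.01056671142578)
```

View pics/crop.png

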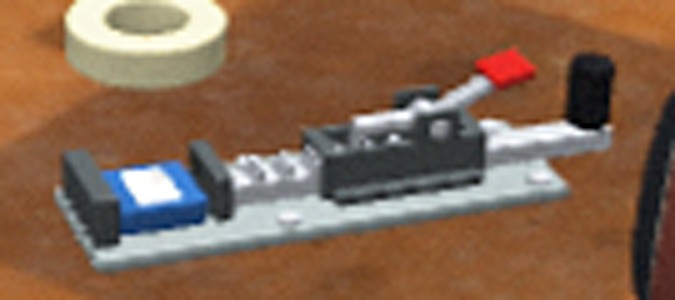

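The crop confirms it: blue box at left, red tab and upright black knob at right, bar running at about 58° in the world. I'll move over the knob and tab, turn to align, and refine with the wrist camera.

```bash
python3 -m inch '[[[0.036,-0.015,0],[0,0,0],1],[[0.036,-0.015,0],[0,0,0],1],[[0.036,-0.015,0],[0,0,0],1],[[0.036,-0.015,0],[0,0,0],1],[[0.036,-0.015,0],[0,0,0],1],[[0.036,-0.015,0],[0,0,0],1],[[0.036,-0.015,0],[0,0,0],1],[[0.036,-0.015,0],[0,0,0],1]]'
python3 -m inch '[[[0,0,0],[0,0,-0.13],0],[[0,0,0],[0,0,-0.13],0],[[0,0,0],[0,0,-0.13],0],[[0,0,0],[0,0,-0.13],0],[[0,0,0],[0,0,-0.12],0],[[0,0,0],[0,0,0],0],[[0,0,0],[0,0,0],0]]'
python3 - <<'E'
from h import *
im,w=grab('wrist','wrist0.png'); np.save('w.npy',w); cv2.imwrite('w.png',im[:,:,::-1])
for l in ['clamp_a','clamp_a_tab','clamp_a_knob','clamp_a_pawl']:
    for r in manip.look_for('wrist',l): print(l,np.round(r['point'],3),round(r['score'],2))
E
```

```text
time: 1.35
tool_pos: [0.452, -0.3656, 0.2565]
tool_rot: [0.0, 0.983, 0.184, 0.0]
contact_force: [0.7, 0.6, -0.1]
gripper_width: 1.001
grasp_force: 0.0
time: 2.05
tool_pos: [0.4511, -0.3668, 0.2564]
tool_rot: [0.0, 0.876, 0.483, 0.0]
contact_force: [-0.1, -0.4, -0.2]
gripper_width: 0.003
grasp_force: 0.0
clamp_a [ 0.52  -0.285  0.012] 0.8
clamp_a_tab [ 0.514 -0.296  0.053] 0.84
clamp_a_knob [ 0.477 -0.34   0.026] 0.86
clamp_a_pawl [ 0.513 -0.289  0.054] 0.98
```

View pics/wrist0.png

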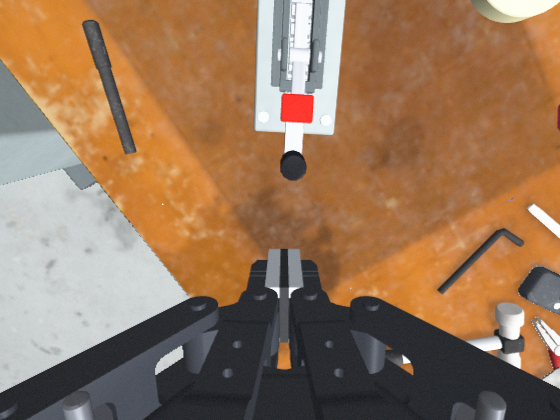

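The wrist picture shows the red tab at (297,108), the knob top at (292,165) and the shut fingertips at (285,255). The axis is nearly vertical in the image.

Run:
```python
from h import *
w=np.load('w.npy');im=cv2.imread('w.png')
hsv=cv2.cvtColor(im,cv2.COLOR_BGR2HSV).astype(int);H,S,V=hsv[...,0],hsv[...,1],hsv[...,2]
v,u=np.mgrid[:420,:560]
red=((H<8)|(H>172))&(S>180)&(V>130)&(u>275)&(u<320)&(v>85)&(v<130)&(w[...,2]>.05)
kn=(V<70)&(u>275)&(u<310)&(v>145)&(v<185)&(w[...,2]>.054)&(w[...,2]<.068)
T=w[red];K=w[kn]
mid=lambda a:(np.percentile(a,2,axis=0)+np.percentile(a,98,axis=0))/2
t=T.mean(0);k=K.mean(0);print('tab',len(T),t.round(4),'knob',len(K),k.round(4),mid(K).round(4),np.linalg.norm((t-k)[:2]))
# plate edges
P=w[(np.abs(w[...,2]-.008)<.004)&(u>230)&(u<370)&(v<140)&(S<60)]
r=cv2.minAreaRect((P[:,:2]*1000).astype(np.float32));print(r)
d=(t-k)[:2];print('axis deg',np.degrees(np.arctan2(d[1],d[0])))
s=manip.state()
from scipy.spatial.transform import Rotation as Ro
q=s['tool_rot'];R=Ro.from_quat([q[1],q[2],q[3],q[0]]).as_matrix();print('toolx deg',np.degrees(np.arctan2(R[1,0],R[0,0])))
for n,p in(('tab',t),('knob',k)):print(n,(R.T@(p-s['tool_pos'])).round(4))
```

```text
tab 823 [ 0.4995 -0.3126  0.0653] knob 510 [ 0.4691 -0.3548  0.0598] [ 0.4692 -0.3548  0.0591] 0.051997082687231265
((521.2899169921875, -282.02911376953125), (125.28532409667969, 83.59991455078125), 54.72728729248047)
axis deg 54.22002410676497
toolx deg 57.80961881285204
tab [0.0717 0.0122 0.191 ]
knob [0.0198 0.009  0.1966]
```

Heights and spacing match the spec (65/60 mm, 52 mm apart), and the axis is at 54.5°. I'll go over the tab and down to just above it.

```bash
python3 -m inch '[[[0,0,0],[0,0,0.057],0],[[0.036,0.004,0],[0,0,0],0],[[0.036,0.004,0],[0,0,0],0],[[0,0,0.04],[0,0,0],0],[[0,0,0.04],[0,0,0],0],[[0,0,0.04],[0,0,0],0],[[0,0,0.03],[0,0,0],0],[[0,0,0],[0,0,0],0]]'
python3 -m inch '[[[0,0,0.006],[0,0,0],0],[[0,0,0.006],[0,0,0],0],[[0,0,0.005],[0,0,0],0],[[-0.001,0,0.004],[0,0,0],0],[[-0.001,0,0.004],[0,0,0],0],[[0,0,0],[0,0,0],0]]'
```

```text
time: 3.1
tool_pos: [0.4962, -0.3102, 0.1006]
tool_rot: [-0.005, 0.889, 0.458, -0.002]
contact_force: [-0.3, 1.0, -0.6]
gripper_width: 0.001
grasp_force: 0.0
time: 3.7
tool_pos: [0.4986, -0.3151, 0.0819]
tool_rot: [0.001, 0.889, 0.458, 0.0]
contact_force: [0.2, -2.1, 2.3]
gripper_width: -0.002
grasp_force: 1.3
```

Contact at about 2–3 N as expected, with 13 mm left to press.

```bash
python3 -m inch '[[[-0.001,0,0.004],[0,0,0],0],[[-0.001,0,0.004],[0,0,0],0],[[-0.001,0,0.003],[0,0,0],0],[[0,0,0.002],[0,0,0],0],[[0,0,0],[0,0,0],0]]'
```

```text
time: 4.2
tool_pos: [0.497, -0.3177, 0.0705]
tool_rot: [0.001, 0.889, 0.459, 0.0]
contact_force: [-3.6, -1.1, 12.4]
gripper_width: 0.001
grasp_force: 6.5
```

```bash
python3 -m inch '[[[0,0,0.001],[0,0,0],0],[[0,0,0.001],[0,0,0],0],[[0,0,0],[0,0,0],0]]'
python3 -m inch '[[[0,0,-0.03],[0,0,0],0],[[-0.03,0,-0.04],[0,0,0],0.6],[[-0.05,0,-0.03],[0,0,0],0.6],[[-0.04,0,0],[0,0,0],0.6],[[0,0,0],[0,0,0],0.6],[[0,0,0],[0,0,0],0.6]]'
python3 - <<'E'
from h import *
im,w=grab('wrist','wrist1.png')
hsv=cv2.cvtColor(im,cv2.COLOR_RGB2HSV).astype(int);H,S,V=hsv[...,0],hsv[...,1],hsv[...,2]
red=((H<8)|(H>172))&(S>180)&(V>100)&(w[...,2]>.025)&(np.linalg.norm(w[...,:2]-[.4995,-.3126],axis=-1)<.04)
kn=(V<70)&(np.linalg.norm(w[...,:2]-[.469,-.355],axis=-1)<.03)&(w[...,2]>.054)&(w[...,2]<.066)
T=w[red];k=w[kn].mean(0);print('tab',len(T),T.mean(0).round(4),np.percentile(T[:,2],[3,97]).round(4),'knob',kn.sum(),k.round(4))
s=manip.state()
from scipy.spatial.transform import Rotation as Ro
q=s['tool_rot'];R=Ro.from_quat([q[1],q[2],q[3],q[0]]).as_matrix()
print(s['tool_pos'],(R.T@(k-s['tool_pos'])).round(4))
E
```

```text
time: 4.5
tool_pos: [0.4972, -0.3178, 0.0702]
tool_rot: [0.001, 0.889, 0.459, -0.0]
contact_force: [-8.1, 2.0, 21.3]
gripper_width: -0.004
grasp_force: 10.7
time: 5.1
tool_pos: [0.4303, -0.4081, 0.1606]
tool_rot: [-0.002, 0.889, 0.458, 0.0]
contact_force: [0.6, -0.2, 0.1]
gripper_width: 0.6
grasp_force: 0.0
tab 1753 [ 0.4963 -0.3173  0.0438] [0.0406 0.0467] knob 1013 [ 0.4681 -0.3562  0.0599]
[ 0.43070315 -0.40746874  0.16037856] [0.0632 0.0011 0.1006]
```

View pics/wrist1.png

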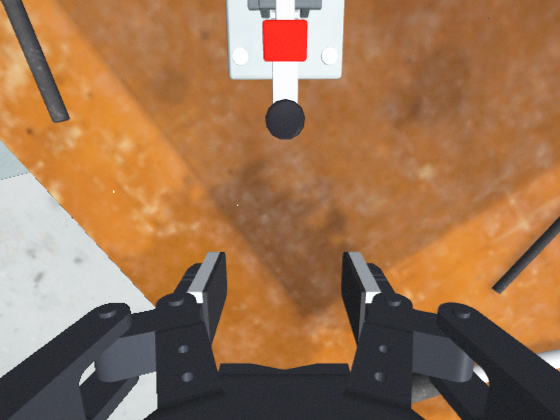

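The tab centre is now at z = 43.8 mm, a full 22 mm press, and the knob at (285,119) has not moved. Next I grasp the knob.

```bash
python3 -m inch '[[[0.032,0.001,0],[0,0,0],0.6],[[0.031,0,0],[0,0,0],0.6],[[0,0,0.035],[0,0,0],0.6],[[0,0,0.035],[0,0,0],0.6],[[0,0,0.035],[0,0,0],0.6],[[0,0,0],[0,0,0],0.6]]'
python3 -m inch '[[[0,0,0],[0,0,0],0],[[0,0,0],[0,0,0],0],[[0,0,0],[0,0,0],0],[[0,0,0],[0,0,0],0],[[0,0,0],[0,0,0],0]]'
```

```text
time: 5.75
tool_pos: [0.4653, -0.3526, 0.05]
tool_rot: [-0.007, 0.888, 0.459, -0.002]
contact_force: [-0.1, 0.4, -0.1]
gripper_width: 0.598
grasp_force: 0.0
time: 6.25
tool_pos: [0.4693, -0.3586, 0.0589]
tool_rot: [0.001, 0.889, 0.459, 0.001]
contact_force: [0.2, 2.7, 4.0]
gripper_width: 0.269
grasp_force: 59.1
```

Gripped (0.27 ≈ 23–25 mm). Now I pull back 45 mm.

```bash
python3 -m inch '[[[-0.006,0,0],[0,0,0],0],[[-0.008,0,0],[0,0,0],0],[[-0.008,0,0],[0,0,0],0],[[-0.008,0,0],[0,0,0],0],[[-0.008,0,0],[0,0,0],0],[[-0.007,0,0],[0,0,0],0],[[0,0,0],[0,0,0],0],[[0,0,0],[0,0,0],0]]'
```

```text
time: 7.05
tool_pos: [0.4418, -0.3961, 0.0577]
tool_rot: [0.001, 0.889, 0.458, -0.001]
contact_force: [-0.5, 0.4, 6.1]
gripper_width: 0.274
grasp_force: 59.6
```

Moved 46 mm with low force. Now I release and back away straight up.

```bash
python3 -m inch '[[[0,0,0],[0,0,0],0.6],[[0,0,0],[0,0,0],0.6],[[0,0,0],[0,0,0],0.6],[[0,0,0],[0,0,0],0.6]]'
python3 -m inch '[[[0,0,-0.02],[0,0,0],0.6],[[0,0,-0.04],[0,0,0],0.6],[[0,0,-0.04],[0,0,0],0.6],[[-0.04,0,0],[0,0,0],0.6],[[-0.03,0,0],[0,0,0],0.6],[[0,0,0],[0,0,0],0.6],[[0,0,0],[0,0,0],0.6]]'
python3 - <<'E'
from h import *
im,w=grab('wrist','wrist2.png')
V=im.max(-1)
kn=(V<70)&(np.linalg.norm(w[...,:2]-[.442,-.393],axis=-1)<.035)&(w[...,2]>.05)&(w[...,2]<.07)
k=w[kn].mean(0);print(kn.sum(),k.round(4))
a=np.radians(54.5);print('withdrawn',(k-[.4687,-.3555,.06])[:2]@[np.cos(a),np.sin(a)])
E
```

```text
time: 7.45
tool_pos: [0.4418, -0.3944, 0.0564]
tool_rot: [-0.0, 0.889, 0.459, -0.0]
contact_force: [-0.1, 0.2, 0.3]
gripper_width: 0.601
grasp_force: 0.0
time: 8.15
tool_pos: [0.4013, -0.4517, 0.1566]
tool_rot: [-0.0, 0.889, 0.458, 0.0]
contact_force: [0.7, 0.4, 0.3]
gripper_width: 0.601
grasp_force: 0.0
1129 [ 0.4428 -0.395   0.0599]
withdrawn -0.04723203904121214
```

View pics/wrist2.png

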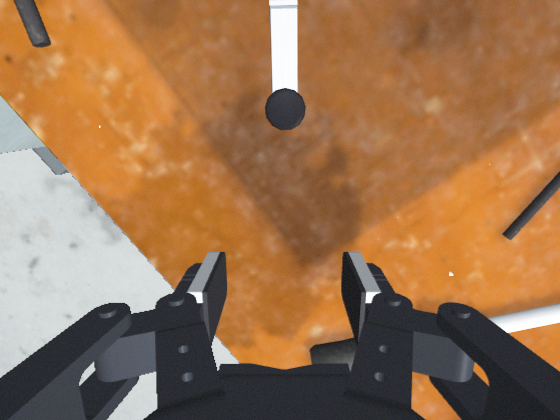

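The knob at (285,109) sits upright at height 60 mm, withdrawn about 46 mm, and the gripper is clear of it.

```bash
python3 -c "
from plant import manip
print(manip.job_done())"
```

```text
the job is handed in; nothing more can be done
None
```

I pressed the lens-box clamp's tab fully down, pulled its bar back about 46 mm and let go; the arm is clear, the other clamp was never approached, and the job is handed in (no verdict was returned).

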